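# Lock the drying post into the counter rail and hang the funnel on it

## Robot

A 6-joint arm with a two-finger parallel gripper is mounted at the origin on the work surface. World frame = base frame: x ahead of the robot, y to its left, z up, the work surface at z = 0. Lengths are in m, angles in rad, forces in N, time in s.
With the tool pointing down it reaches from about 0.35 to 0.975 m from the base axis. Payload 4.9 kg.
Tool frame: the origin (TCP) lies on the front face of the gripper's body, between the roots of the fingers; the fingertips stand ctrl.tip_extent ahead of it and the grasp point (between the pads) lies 54 mm ahead of it (ctrl.tip_extent is the distance from the TCP to the fingertips, in m); z points along the fingers, y is the line along which they close (so a half turn about z gives the same grasp; the last joint's range is limited). The gripper opens to 85 mm and grips with 20 to 120 N. Pads are 22 mm wide; open, the fingers measure 114 mm over their backs; the gripper's body (76 mm by 85 mm) begins 54 mm behind the grasp point. The pads swing forward as they close: fully open they stand 13 mm farther back than shut.
Start: joints at [1.213, 0.053, 1.613, -0, 1.476, -0.119], TCP at [0.148, 0.607, 0.304] pointing down, gripper open.
Joint ranges: [-3.01, 3.01], [-1.01, 2.22], [0.06, 2.58], [-1.02, 4.17], [0.09, 2.62], [-3.14, 3.14]. Speed limits (rad/s): [2.57, 2.57, 3.14, 3.14, 3.14, 3.14].

## Interface

Orientations are given as a rotation vector (axis times angle).
In Python, from station import ctrl gives the robot as it stands.
- The arm moves only by the tool apply_moves, never from a script. Its argument "rows" is one flat list of numbers, 6 for each row, row after row: the shift along the tool's x, y, z normalised to -1 to 1, where 1 is 0.6 m, then the turn, a rotation vector about the tool's x, y, z normalised to -1 to 1, where 1 is 90 degrees. A call has 1 to 20 rows; each row is the pose to reach, as a shift and turn from the pose commanded when the call began, along the tool's axes at that moment; what a row does not reach only later rows make up. A row lasts 1/10 s, in which the tool goes at most 50 mm and 8.59 degrees, less where a joint would pass 70% of its speed; a pose out of reach is approached as far as the arm can. A call with a number of a shift or a turn outside -1 to 1 is refused whole. A call with a gripper value outside its range is refused whole. "grip" is the opening, from 0 (shut) to 1 (fully open), set as the call begins (left out, the last holds). The fingers move at their own pace and stop on an object; "grip_force" is the grip in N (left out, the last holds). Time passes only in rows, so rows that repeat a pose let the fingers close. It gives the time, the measured TCP pose, the force, the opening and the grip force at its end, in the units of the state.
- ctrl.get_obs(): the state, without advancing time (a new reading comes with each control period).
- ctrl.get_image(name): name is "side" or "top" or "wrist"; returns (picture, depth): 480x640x3 uint8, blue, green, red; 480x640 float32, m along the optical axis (not along the pixel's ray), 0 where there is no reading.
- ctrl.camera_model(name): a dict with "mtx" (3x3 intrinsics, pixels), "R" (3x3) and "t" (3): a world point X has camera coordinates R X + t; the wrist camera has in their place "tool_from_camera" (4x4, takes a point from camera to tool coordinates, whose origin is the TCP and whose axes are the flange's). Camera axes: x right, y down, z forward; pixel columns grow to the right and rows downward; lengths in m; the calibration is good to about 2 mm. A picture is of the moment at which its call begins: read the wrist's pose just before it. camera_model takes no time and is no camera call.
- ctrl.finish_job(): hands the job in; it is judged then, once.
The state is a dict: "t": time; "q": joint angles; "dq": joint speeds; "effort": joint torques, N m; "tool_pos": TCP position; "tool_rot": TCP orientation; "contact_force": force on the tool from outside, world axes, zero at the start; "wrist_torque": the same for the moment, N m; "opening": finger opening in m; "grip_force": force on a finger pad.
Only numpy, scipy, OpenCV 4.12 (cv2) and the standard library are available. Lean on these libraries where they do the work, as an engineer would, in place of code of your own. Each camera call takes 0.05 s, during which the arm holds its last target. There are 200 camera calls.

## Task

Take the steel post out of its wooden block, drop its hammer head through the slot near the middle of the aluminium rail until the flange sits flat on the rail, and give it a quarter turn so that the head lies square across under the lips. Then hang the black funnel on the locked post, mouth down, with the pin up inside its spout, so that it sits straight and fully down. Leave the other things on the counter where they stand.

Things in the scene. Friction and masses are not known exactly. Their poses are not given: they have to be found in the camera images.
- rail_slot (a point): Fixed aluminium rail 200 mm long, 52 wide, 36 high, plastic caps at both ends. Its top has a lengthwise slot 18 mm wide, 188 long, opening below 5 mm thick lips into a channel 46 wide and 28 deep. This point: middle of the slot, level with the rail's top face; x along the slot, y across it, z up.
- post_grip (a point): Steel post, about 0.22 kg, in the middle of its square shank (24 x 24 mm, sides parallel to the head's). This point: on the axis, 34 mm above the flange's underside; shank from 28 mm below to 21 mm above it; a round pin 15 mm across with tapered tip goes on to 44 mm above it. Flange below the shank 42 mm across, 6 thick. x along the hammer head, z up.
- post_head (a point): Middle of the post's hammer head, 45.5 mm below the grip point: 34 mm long (along x), 12 wide (y), 8 thick; its underside is 15.5 mm below the flange's underside. Between head and flange a round neck 12 mm across, 7.5 long. In the rail the post turns freely by its shank either way, without stop, and stays as left.
- caddy: Fixed wooden block 85 x 62 mm, 30 high, in which the post starts upright: head loose in a slot 39 x 17 mm, 22 deep, along the block's x; flange on the block's top. Origin: centre of its underside. It stands on one side of the rail and the funnel on the other; which side varies.
- funnel_spout (a point): Black plastic funnel, about 70 g, standing mouth down, spout up, 92 mm high: mouth 94 mm across, cone up to 52 mm, then a straight spout 30 mm across outside, bore 23. This point: on the spout's axis, 74 mm above the mouth's edge, 18 below the spout's top; z up. Fully down on the post, its cone rests on the shank's top and this point is about 50 mm above the post's grip point.
- knock_box: Bystander, to be left alone: open stainless steel cylinder 112 mm across, 100 high, with a black bar across the mouth.
- saucer: Bystander, to be left alone: white ceramic saucer 116 mm across, 16 high.
- puck_tin: Bystander, to be left alone: grey round tin 64 mm across, 46 high, ribbed dark twist cap.
- grinder: Bystander, to be left alone: cream upright cylinder 54 mm across, 175 high, crank folded against its body.
- tamper: Bystander, to be left alone: steel tamper standing on its 58 mm base, 84 high.
- cup: Bystander, to be left alone: small white cup with a handle, 62 mm across, 55 high.
- spoon: Bystander, to be left alone: steel teaspoon 130 mm long lying flat.
There are look-alikes about, which are no part of the job. Leave any green or orange look-alike of the part that bears funnel_spout alone.

How it is judged:
By the outcome, as a careful person would: the job done as asked, in the order asked, and still so for the second after the job is handed in, with the robot touching nothing.
It also fails if it takes over 61 s, if anything falls off the work surface, if the arm or the gripper's body presses on something with over 40 N, if the wrist force passes 120 N, or if a joint passes its speed limit or range.

## Working session

There is one attempt and no reset: what is moved stays moved. The work goes in short steps, Python scripts to look and compute and a tool call to move; the robot and the scene stay as the last step left them, time stands still between calls to the robot, and variables do not carry over. Pictures are saved under pics/ and viewed, at most 11 in all, crops included, and the job is handed in when it is done.

Besides the shell and the picture viewer there is one more tool, called after "Emit:" as name(argument=value, ...), one argument or row to a line, values as JSON. apply_moves: Moves the arm, as the interface text tells. Its arguments: {"type":"object","properties":{"rows":{"type":"array","items":{"type":"number"}},"grip":{"type":"number"},"grip_force":{"type":"number"}},"required":["rows"]}

```bash
ls; mkdir -p pics; python3 - <<'E'
from station import ctrl
import cv2,numpy as np
for n in("top","side"):
    im,d=ctrl.get_image(n); cv2.imwrite(f"pics/{n}0.png",im); np.save(f"{n}0.npy",d)
    m=ctrl.camera_model(n); print(n,m)
print(ctrl.camera_model("wrist"),ctrl.tip_extent); print(ctrl.get_obs())
E
```

```text
pics
top {'mtx': array([[484.78086775,   0.        , 314.75198436],
       [  0.        , 484.78086775, 243.59790522],
       [  0.        ,   0.        ,   1.        ]]), 'R': array([[ 0.01232028, -0.99967769,  0.02219758],
       [-0.9930399 , -0.0148329 , -0.11684065],
       [ 0.11713225, -0.02060358, -0.99290258]]), 't': array([-0.02263187,  0.54424773,  1.27836577])}
side {'mtx': array([[541.34296139,   0.        , 311.49599235],
       [  0.        , 541.34296139, 237.62837899],
       [  0.        ,   0.        ,   1.        ]]), 'R': array([[-0.95521895, -0.29552742,  0.01484229],
       [-0.19404006,  0.58773922, -0.78543686],
       [ 0.22339473, -0.75314418, -0.6187638 ]]), 't': array([0.53549888, 0.16688914, 1.42369181])}
{'mtx': array([[340.34081777,   0.        , 321.89916599],
       [  0.        , 340.34081777, 243.19407975],
       [  0.        ,   0.        ,   1.        ]]), 'tool_from_camera': array([[-4.77931897e-04, -9.49065251e-01, -3.15079229e-01,
         8.00835280e-02],
       [ 9.99999824e-01, -5.64120632e-04,  1.82352474e-04,
        -1.19770592e-03],
  
[... 171 characters left out ...]
.0726
{'t': 0.1, 'q': array([ 1.21297005e+00,  5.32995312e-02,  1.61417460e+00, -4.91374004e-06,
        1.47599088e+00, -1.19003399e-01]), 'dq': array([-1.42107192e-04, -2.39011660e-03, -2.90665387e-03,  9.50266116e-05,
       -3.88752740e-04,  9.24608852e-04]), 'effort': array([-1.44670885e-03, -3.94904387e+01, -3.71362674e+01, -2.45443134e-04,
        3.96586998e-03, -3.25968799e-07]), 'tool_pos': array([0.14769905, 0.60685083, 0.30276974]), 'tool_rot': array([-3.74198198e-01, -3.11878561e+00,  2.85931251e-03]), 'contact_force': array([ 0.1737906 ,  0.97718817, -0.26468291]), 'wrist_torque': array([ 0.05915154,  0.00731089, -0.01179296]), 'grip_force': 0.0, 'opening': 0.08537720121119985}
```

View pics/top0.png

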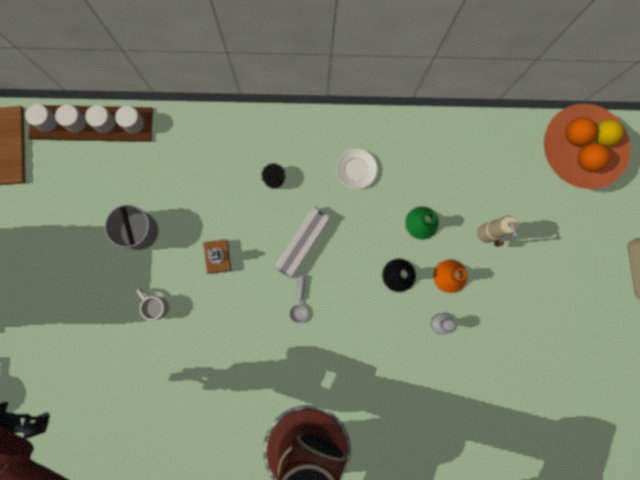

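View pics/side0.png

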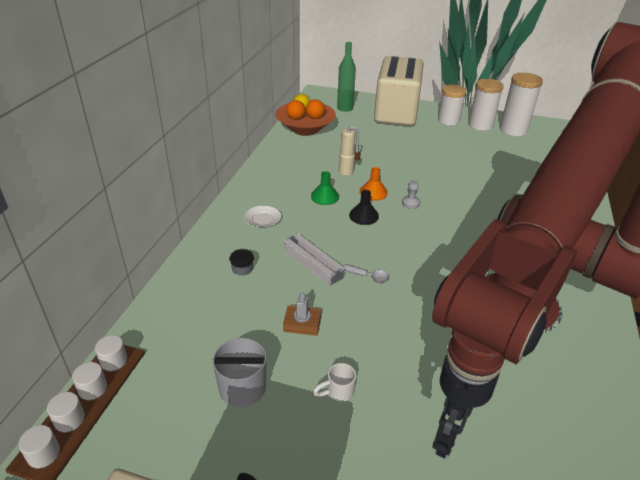

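The top view shows the post in its block at (216,257) and the rail at (302,242). There are three funnels: black (399,275), green (422,222) and orange (451,276). The black one fits the description. In the side view these are the post at (303,305), the rail at (313,258) and the black funnel at (365,207). Next I'll enlarge these areas to confirm.

```bash
cat > h.py <<'E'
from station import ctrl
import cv2,numpy as np
from scipy.spatial.transform import Rotation as Rn
def cam(n,o=None):
    m=ctrl.camera_model(n)
    if n!="wrist": return m["mtx"],m["R"],m["t"]
    o=o or ctrl.get_obs(); T=np.eye(4);T[:3,:3]=Rn.from_rotvec(o["tool_rot"]).as_matrix();T[:3,3]=o["tool_pos"]
    C=np.linalg.inv(T@m["tool_from_camera"]); return m["mtx"],C[:3,:3],C[:3,3]
def ray(c,p):
    K,R,t=c; d=R.T@np.linalg.solve(K,[p[0],p[1],1.]); return -R.T@t,d
def onz(c,p,z):
    o,d=ray(c,p); return o+d*(z-o[2])/d[2]
def tri(cs,ps):
    A=np.zeros((3,3));b=np.zeros(3);rs=[ray(c,p) for c,p in zip(cs,ps)]
    for o,d in rs:
        d=d/np.linalg.norm(d);P=np.eye(3)-np.outer(d,d);A+=P;b+=P@o
    x=np.linalg.solve(A,b); return x,[np.linalg.norm(np.cross(x-o,d/np.linalg.norm(d))) for o,d in rs]
def proj(c,X):
    K,R,t=c; v=K@(R@np.asarray(X)+t); return v[:2]/v[2]
E
python3 - <<'E'
import cv2,numpy as np
t=cv2.imread("pics/top0.png");s=cv2.imread("pics/side0.png")
def crop(i,x,y,w,h,W,H): return cv2.resize(i[y:y+h,x:x+w],(W,H),interpolation=cv2.INTER_CUBIC)
a=np.hstack([crop(t,190,225,50,60,250,300),crop(t,265,195,75,90,250,300),crop(t,370,230,75,75,300,300)])
b=np.hstack([crop(s,275,280,50,60,250,300),crop(s,275,225,75,75,250,300),crop(s,335,180,50,50,300,300)])
cv2.imwrite("pics/crop1.png",np.vstack([a,b]))
E
```

```text
(no output)
```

View pics/crop1.png

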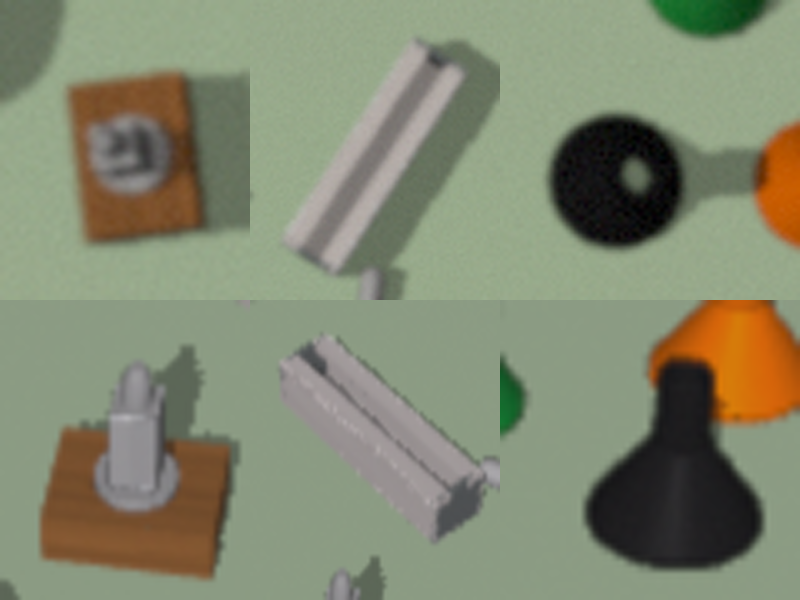

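The crops confirm the black funnel (its bore is at top-view pixel 404,274), the post upright in the block, and the rail slot clear. Next I'll work out coarse positions.

```bash
python3 - <<'E'
from h import *
T=cam("top");S=cam("side")
C=[(190+x/5,225+y/5) for x,y in((68,87),(183,73),(203,226),(88,242))]
P=np.array([onz(T,p,.03) for p in C]);print("caddy",P.mean(0),P.round(4).tolist())
e=(P[2]-P[1]+P[3]-P[0]);f=P[1]-P[0]+P[2]-P[3];print("L",np.linalg.norm(e)/2,np.linalg.norm(f)/2,np.degrees(np.arctan2(e[1],e[0])),np.degrees(np.arctan2(f[1],f[0])))
C=[(265+x*.3,195+y*.3) for x,y in((163,40),(215,70),(85,270),(35,240))]
P=np.array([onz(T,p,.036) for p in C]);print("rail",P.mean(0),P.round(4).tolist())
e=(P[0]-P[3]+P[1]-P[2]);f=P[1]-P[0]+P[2]-P[3];print("L",np.linalg.norm(e)/2,np.linalg.norm(f)/2,np.degrees(np.arctan2(e[1],e[0])),np.degrees(np.arctan2(f[1],f[0])))
print("flange",onz(T,(216,256),.036))
print("spout",tri([T,S],[(404.2,273.7),(365.8,191.5)]))
t=cv2.imread("pics/top0.png")
m=((t.max(2)<55)).astype(np.uint8);m[:,:375]=0;m[:,430:]=0;m[:240]=0;m[310:]=0
ys,xs=np.nonzero(m);print("cone",(xs.min(),xs.max(),ys.min(),ys.max()));c=((xs.min()+xs.max())/2,(ys.min()+ys.max())/2)
print(onz(T,c,0.01),onz(T,(404.2,273.7),.092))
print("tip",tri([T,S],[(214,254),(302.4,294)]))
o=ctrl.get_obs();print(Rn.from_rotvec(o["tool_rot"]).as_matrix().round(3))
E
```

```text
caddy [0.50635526 0.24677494 0.03      ] [[0.5435, 0.2844, 0.03], [0.5521, 0.2229, 0.03], [0.4696, 0.2094, 0.03], [0.4602, 0.2704, 0.03]]
L 0.08401721080893969 0.061907136850816114 -170.63220085933665 -81.6700036794676
rail [0.5499271  0.01796519 0.036     ] [[0.6442, -0.0116, 0.036], [0.6201, -0.0543, 0.036], [0.4559, 0.0486, 0.036], [0.4794, 0.0891, 0.036]]
L 0.19340963482737544 0.047936444039736854 -31.74836157890799 -119.79047612185323
flange [0.50670261 0.24866395 0.036     ]
spout (array([ 0.4634408 , -0.2443375 ,  0.09437652]), [np.float64(0.0006193117652182246), np.float64(0.0006193117652183255)])
cone (np.int64(383), np.int64(414), np.int64(260), np.int64(290))
[ 0.46394705 -0.24616549  0.01      ] [ 0.46296595 -0.24492115  0.092     ]
tip (array([0.50794458, 0.24313462, 0.09698712]), [np.float64(0.0016574445098235593), np.float64(0.001657444509823629)])
[[-0.972  0.237 -0.001]
 [ 0.237  0.972 -0.002]
 [ 0.    -0.002 -1.   ]]
```

```bash
cat >> h.py <<'E'
def go(pos,a):
    """row from present pose to TCP pos, tool x at world angle a (deg), tool down"""
    o=ctrl.get_obs(); R=Rn.from_rotvec(o["tool_rot"]); a=np.radians(a)
    x=np.array([np.cos(a),np.sin(a),0]);z=np.array([0,0,-1.]);Rt=Rn.from_matrix(np.c_[x,np.cross(z,x),z])
    d=R.inv().apply(np.array(pos)-o["tool_pos"])/.6; w=(R.inv()*Rt).as_rotvec()/(np.pi/2)
    print("row",np.r_[d,w].round(4).tolist())
E
python3 -c "
from h import *
go([.507,.249,.26],99)"
```

```text
row [-0.7229, -0.4377, 0.0719, -0.0011, 0.0006, 0.748]
```

Emit:
apply_moves(
  rows=[-0.36, -0.22, 0.036, 0, 0, 0.374, -0.723, -0.438, 0.072, -0.001, 0, 0.748, -0.723, -0.438, 0.072, -0.001, 0, 0.748, -0.723, -0.438, 0.072, -0.001, 0, 0.748, -0.723, -0.438, 0.072, -0.001, 0, 0.748, -0.723, -0.438, 0.072, -0.001, 0, 0.748, -0.723, -0.438, 0.072, -0.001, 0, 0.748, -0.723, -0.438, 0.072, -0.001, 0, 0.748, -0.723, -0.438, 0.072, -0.001, 0, 0.748, -0.723, -0.438, 0.072, -0.001, 0, 0.748, -0.723, -0.438, 0.072, -0.001, 0, 0.748, -0.723, -0.438, 0.072, -0.001, 0, 0.748, -0.723, -0.438, 0.072, -0.001, 0, 0.748, -0.723, -0.438, 0.072, -0.001, 0, 0.748, -0.723, -0.438, 0.072, -0.001, 0, 0.748],
  grip=1,
)

```text
t: 1.6
tool_pos: [0.5063, 0.2505, 0.2609]
tool_rot: [2.038, 2.391, 0.003]
contact_force: [-0.2, 0.1, -0.5]
opening: 0.0849
grip_force: 0.0
```

```bash
python3 - <<'E'
from h import *
o=ctrl.get_obs();im,d=ctrl.get_image("wrist");cv2.imwrite("pics/w1.png",im)
import pickle;pickle.dump((o,d),open("w1.pkl","wb"));print(o["t"],o["tool_pos"],o["dq"].round(3))
E
```

```text
1.6 [0.50625927 0.2505082  0.26088975] [-0.004  0.001 -0.002 -0.002 -0.002 -0.001]
```

View pics/w1.png

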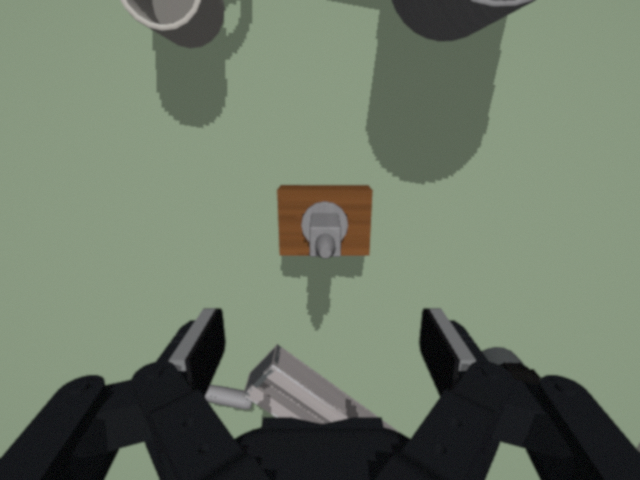

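The wrist view shows the block squarely aligned, corners (278,186) to (371,255). The flange centre is near (324,224) and the pin tip near (325,245). I'll locate the axis from these and compare with the fixed cameras.

```bash
python3 - <<'E'
from h import *
import pickle;o,d=pickle.load(open("w1.pkl","rb"));W=cam("wrist",o)
im=cv2.imread("pics/w1.png");hsv=cv2.cvtColor(im,cv2.COLOR_BGR2HSV)
roi=np.zeros(im.shape[:2],np.uint8);roi[180:262,270:380]=1
b=((hsv[...,1]>120)&(hsv[...,0]<22)&(roi>0)).astype(np.uint8)
p=((hsv[...,1]<60)&(hsv[...,0]<180)&(im.max(2)>60)&(roi>0)).astype(np.uint8)
p=cv2.morphologyEx(p,cv2.MORPH_OPEN,np.ones((3,3)))
n,l,s,c=cv2.connectedComponentsWithStats(p);i=1+s[1:,4].argmax();print("post blob",s[i],c[i])
ys=np.nonzero(b);pts=np.argwhere(b>0)[:,::-1].astype(np.float32);r=cv2.minAreaRect(pts);print("caddy",r)
bx=cv2.boxPoints(r);P=np.array([onz(W,q,.03) for q in bx]);print(P.round(4).tolist())
for row in range(s[i][1],s[i][1]+s[i][3],3):
    xs=np.nonzero(l[row]==i)[0];print(row,xs.min(),xs.max(),end='; ')
print();print("flange",onz(W,(324,224),.036),"tip",onz(W,(325,244),.108),"shank top(h)",onz(W,(325,240),.085))
print("tip tri",tri([W,cam("side")],[(325,245),(302.4,294)]))
print("depth",[round(float(d[y,324]),4) for y in (190,206,224,240,245)],[onz(W,(324,y),0)[2] for y in (1,)])
K,R,t=W
for y in (190,208,245):
    oo,dd=ray(W,(324,y));print(y,oo+dd*d[y,324])
E
```

```text
post blob [ 270  180  110   82 4421] [324.91110608 225.25989595]
caddy ((324.5, 220.0), (68.0, 93.0), 90.0)
[[0.4634, 0.2772, 0.03], [0.5445, 0.2901, 0.03], [0.5575, 0.2275, 0.03], [0.471, 0.2137, 0.03]]
180 270 379; 183 270 379; 186 270 379; 189 270 379; 192 270 379; 195 270 379; 198 270 379; 201 270 379; 204 270 379; 207 270 379; 210 270 379; 213 270 379; 216 270 379; 219 270 379; 222 270 379; 225 270 379; 228 270 379; 231 270 379; 234 270 379; 237 270 379; 240 270 379; 243 270 379; 246 270 379; 249 270 379; 252 270 379; 255 270 379; 258 270 379; 261 270 379; 
flange [0.50878833 0.25093174 0.036     ] tip [0.50812384 0.25596595 0.108     ] shank top(h) [0.50907548 0.25160313 0.085     ]
tip tri (array([0.50711919, 0.25494932, 0.10844057]), [np.float64(0.0011775537244861306), np.float64(0.0011775537244860218)])
depth [0.3005, 0.2994, 0.2627, 0.2413, 0.2377] [np.float64(0.0)]
190 [0.50406768 0.28028385 0.03113256]
208 [0.50644354 0.26539004 0.03615852]
245 [0.5076875  0.25443714 0.10588393]
```

```bash
python3 -c "
from h import *
go([.508,.251,.120],99)"
```

```text
row [0.0003, 0.0025, 0.2349, 0.001, -0.0006, 0.0013]
```

Emit:
apply_moves(
  rows=[0, 0.0025, 0.04, 0, 0, 0, 0, 0.0025, 0.1, 0, 0, 0, 0, 0.0025, 0.16, 0, 0, 0, 0, 0.0025, 0.2, 0, 0, 0, 0, 0.0025, 0.225, 0, 0, 0, 0, 0.0025, 0.235, 0, 0, 0, 0, 0.0025, 0.235, 0, 0, 0, 0, 0.0025, 0.235, 0, 0, 0],
  grip=1,
)

```text
t: 2.45
tool_pos: [0.5097, 0.2501, 0.1213]
tool_rot: [2.039, 2.388, 0.006]
contact_force: [0.4, 0.1, 0.3]
opening: 0.0854
grip_force: 0.0
```

Emit:
apply_moves(
  rows=[0, 0, 0, 0, 0, 0, 0, 0, 0, 0, 0, 0, 0, 0, 0, 0, 0, 0, 0, 0, 0, 0, 0, 0, 0, 0, 0, 0, 0, 0, 0, 0, 0, 0, 0, 0, 0, 0, 0, 0, 0, 0, 0, 0, 0, 0, 0, 0],
  grip=0,
  grip_force=60,
)

```text
t: 3.25
tool_pos: [0.509, 0.2497, 0.1201]
tool_rot: [2.04, 2.389, 0.003]
contact_force: [-0.6, -0.7, 3.9]
opening: 0.0233
grip_force: 59.5
```

Emit:
apply_moves(
  rows=[0, 0, -0.01, 0, 0, 0, 0, 0, -0.03, 0, 0, 0, 0, 0, -0.06, 0, 0, 0, 0, 0, -0.1, 0, 0, 0, 0, 0, -0.14, 0, 0, 0, 0, 0, -0.18, 0, 0, 0, 0, 0, -0.2, 0, 0, 0, 0, 0, -0.21, 0, 0, 0, 0, 0, -0.21, 0, 0, 0],
)

```text
t: 4.15
tool_pos: [0.5087, 0.2496, 0.246]
tool_rot: [2.04, 2.388, 0.003]
contact_force: [-1.0, 0.7, -3.4]
opening: 0.0238
grip_force: 59.0
```

```bash
python3 -c "
from h import *
go([.550,.018,.246],59)"
```

```text
row [-0.392, 0.0076, -0.0003, 0.0009, -0.001, 0.4444]
```

Emit:
apply_moves(
  rows=[-0.03, 0, 0, 0, 0, 0.04, -0.09, 0.002, 0, 0, 0, 0.11, -0.16, 0.004, 0, 0, 0, 0.19, -0.23, 0.006, 0, 0, 0, 0.27, -0.3, 0.0076, 0, 0, 0, 0.35, -0.35, 0.0076, 0, 0, 0, 0.41, -0.38, 0.0076, 0, 0, 0, 0.44, -0.392, 0.0076, 0, 0, 0, 0.444, -0.392, 0.0076, 0, 0, 0, 0.444, -0.392, 0.0076, 0, 0, 0, 0.444, -0.392, 0.0076, 0, 0, 0, 0.444],
)

```text
t: 5.25
tool_pos: [0.5497, 0.019, 0.2451]
tool_rot: [-2.732, -1.55, -0.002]
contact_force: [-0.1, 0.3, -1.8]
opening: 0.0232
grip_force: 59.0
```

```bash
python3 - <<'E'
from h import *
o=ctrl.get_obs();im,d=ctrl.get_image("wrist");cv2.imwrite("pics/w2.png",im)
s,ds=ctrl.get_image("side");t,dt=ctrl.get_image("top");cv2.imwrite("pics/s2.png",s);cv2.imwrite("pics/t2.png",t)
import pickle;pickle.dump((o,d),open("w2.pkl","wb"));print(o["t"],o["tool_pos"],o["tool_rot"])
W=cam("wrist",o)
# expected pixel of rail centre, post grip, head
g=o["tool_pos"]-[0,0,.056]
for n,X in(("rail",[.55,.018,.036]),("grip",g),("head",g-[0,0,.0455])):print(n,proj(W,X),proj(cam("side"),X))
c=proj(cam("side"),g-[0,0,.07]).astype(int);k=s[c[1]-50:c[1]+60,c[0]-60:c[0]+60]
k=cv2.resize(k,(480,440),interpolation=cv2.INTER_CUBIC)
w=cv2.resize(im[150:480,160:480],(320,330));cv2.imwrite("pics/c2.png",np.hstack([k,cv2.copyMakeBorder(w,0,110,0,0,cv2.BORDER_CONSTANT)]));print(c)
E
```

```text
5.25 [0.54966252 0.01901239 0.24512208] [-2.73150100e+00 -1.54985840e+00 -1.59895123e-03]
rail [321.61095831 230.3536891 ] [313.41066731 252.84701872]
grip [319.28417509 328.48889566] [314.41824149 208.12087811]
head [319.91606224 283.13604199] [314.10794184 222.10063019]
[313 229]
```

View pics/c2.png

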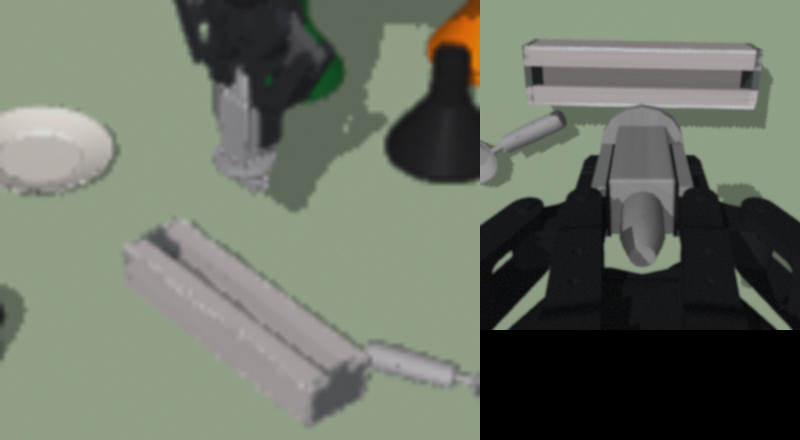

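Wrist crop: the post hangs straight in the fingers with its flange arc top at image (323,256). The rail is nearly level, with the slot at rows ~217–238, and clear. Next I'll fit the edges and the post's offset in the hand.

```bash
python3 - <<'E'
from h import *
import pickle;o,d=pickle.load(open("w2.pkl","rb"));W=cam("wrist",o)
g=cv2.GaussianBlur(cv2.cvtColor(cv2.imread("pics/w2.png"),cv2.COLOR_BGR2GRAY),(3,3),0).astype(float)
gy=np.gradient(g,axis=0)
def edge(r0,r1,sgn,c0,c1):
    P=[]
    for c in range(c0,c1,2):
        k=sgn*gy[r0:r1,c];i=k.argmax();
        if 0<i<len(k)-1: i=i+.5*(k[i-1]-k[i+1])/(k[i-1]-2*k[i]+k[i+1])
        P.append((c,r0+i))
    P=np.array(P);f=np.polyfit(*P.T,1)
    for _ in range(3):
        r=np.abs(P[:,1]-np.polyval(f,P[:,0]));f=np.polyfit(*P[r<1.5].T,1)
    return f,(r<1.5).mean()
L=[]
for r0,r1,s in((208,226,-1),(228,246,1)):
    f,q=edge(r0,r1,s,228,390);print("slot edge",f,q)
    A,B=[onz(W,(c,np.polyval(f,c)),.036) for c in(230,390)];L.append((A,B));print(A,B,np.degrees(np.arctan2(*(B-A)[1::-1])))
print("width",np.linalg.norm(np.cross(L[0][1]-L[0][0],L[1][0]-L[0][0]))/np.linalg.norm(L[0][1]-L[0][0]))
# rail ends along
for y in(208,228,248):
    print(y,g[y,195:225].astype(int).tolist(),g[y,430:450].astype(int).tolist())
# post offset in tool frame
K=W[0];T=ctrl.camera_model("wrist")["tool_from_camera"]
def tz(p,z):
    v=T[:3,:3]@np.linalg.solve(K,[*p,1]);return (T[:3,3]+v*(z-T[2,3])/v[2])
print("flange top arc",g[245:270,323].astype(int).tolist());
for r in(254,256,258):print(r,tz((323,r),.084),tz((323,r),.09))
print("row290",g[290,270:380].astype(int).tolist())
print("row262",g[262,270:380].astype(int).tolist())
im=cv2.imread("pics/w2.png");cv2.imwrite("pics/c3.png",cv2.resize(im[240:430,240:410],(680,600)))
print(ctrl.get_obs()["tool_pos"])
E
```

```text
slot edge [1.98594905e-02 2.11482283e+02] 1.0
[0.49018993 0.06837208 0.036     ] [ 0.604616  -0.0032679  0.036    ] -32.049898300542004
slot edge [2.06327898e-02 2.31007648e+02] 1.0
[0.48001999 0.05423064 0.036     ] [ 0.59654174 -0.01891206  0.036     ] -32.1171946070487
width 0.01738284930265376
208 [152, 152, 152, 152, 152, 151, 147, 140, 134, 134, 141, 146, 149, 153, 156, 159, 159, 160, 161, 161, 160, 160, 160, 160, 160, 160, 160, 160, 161, 160] [161, 161, 161, 157, 146, 127, 109, 102, 107, 118, 128, 135, 142, 147, 151, 152, 151, 152, 152, 152]
228 [152, 152, 152, 152, 153, 152, 152, 150, 144, 130, 110, 95, 89, 86, 85, 80, 68, 53, 40, 34, 32, 31, 31, 31, 31, 32, 39, 56, 79, 97] [51, 57, 67, 76, 83, 85, 86, 87, 89, 93, 98, 101, 102, 102, 102, 102, 102, 102, 102, 102]
248 [152, 152, 152, 152, 152, 152, 152, 152, 152, 152, 150, 148, 149, 150, 149, 143, 134, 130, 136, 147, 155, 159, 160, 160, 160, 160, 160, 160, 160, 160] [167, 169, 168, 168, 168, 163, 149, 129, 112, 104, 102, 102, 102, 102, 102, 103, 105, 110, 120, 133]
flange top arc [161, 162, 162, 162, 161, 161, 160, 157, 149, 13
[... 734 characters left out ...]
 127, 124, 124, 126, 128, 133, 141, 148, 151, 152, 152, 152, 152, 152, 152, 152, 152, 152, 153, 153, 153, 153, 152]
row262 [102, 102, 102, 102, 102, 102, 102, 102, 103, 102, 102, 102, 102, 102, 102, 102, 103, 103, 102, 102, 102, 102, 102, 102, 102, 103, 104, 105, 108, 111, 114, 118, 122, 126, 130, 133, 134, 134, 133, 132, 132, 131, 130, 131, 132, 132, 133, 133, 132, 132, 131, 130, 130, 131, 132, 133, 133, 133, 134, 134, 134, 135, 136, 136, 136, 135, 134, 132, 129, 124, 116, 108, 99, 92, 88, 87, 89, 93, 97, 99, 101, 102, 103, 102, 102, 102, 102, 102, 103, 102, 102, 102, 102, 102, 102, 102, 102, 102, 102, 102, 102, 102, 102, 102, 102, 101, 101, 101, 101, 101]
[0.54985959 0.01876217 0.24551354]
```

View pics/c3.png

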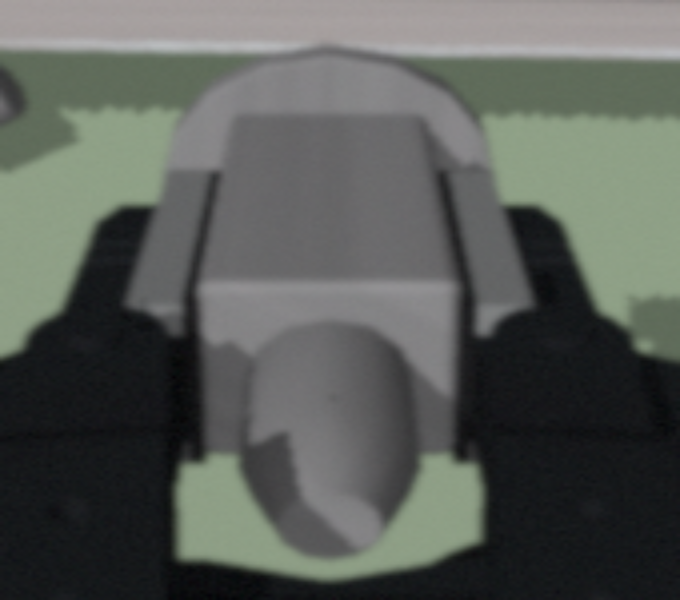

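```bash
python3 - <<'E'
from h import *
import pickle;o,d=pickle.load(open("w2.pkl","rb"));W=cam("wrist",o)
e1=lambda c:1.98595e-2*c+211.482; e2=lambda c:2.0633e-2*c+231.008
c=322.;m=(onz(W,(c,e1(c)),.036)+onz(W,(c,e2(c)),.036))/2
print("slot mid",m,[onz(W,p,.036) for p in((203,208),(435,208),(212,248),(437,248))])
a=np.radians(57.9);x=np.array([np.cos(a),np.sin(a),0]);y=np.array([np.sin(a),-np.cos(a),0])
tcp=m-.0007*x-.0017*y;tcp[2]=.166;print(tcp);go(tcp,57.9)
E
```

```text
slot mid [0.55142037 0.01972772 0.036     ] [array([0.47485711, 0.08558932, 0.036     ]), array([ 0.64134018, -0.01397472,  0.036     ]), array([0.4600785 , 0.05319424, 0.036     ]), array([ 0.62783087, -0.04711781,  0.036     ])]
[0.54960828 0.02003812 0.166     ]
row [0.0014, -0.0015, 0.1325, 0.0002, -0.001, 0.0136]
```

Emit:
apply_moves(
  rows=[0.001, -0.001, 0.02, 0, -0.001, 0.0136, 0.0014, -0.0015, 0.06, 0, -0.001, 0.0136, 0.0014, -0.0015, 0.1, 0, -0.001, 0.0136, 0.0014, -0.0015, 0.125, 0, -0.001, 0.0136, 0.0014, -0.0015, 0.1325, 0, -0.001, 0.0136, 0.0014, -0.0015, 0.1325, 0, -0.001, 0.0136, 0.0014, -0.0015, 0.1325, 0, -0.001, 0.0136],
)

```text
t: 6.1
tool_pos: [0.5504, 0.0192, 0.1671]
tool_rot: [2.749, 1.518, 0.003]
contact_force: [-0.9, 0.3, -2.1]
opening: 0.0234
grip_force: 59.0
```

```bash
python3 - <<'E'
from h import *
o=ctrl.get_obs();im,d=ctrl.get_image("wrist");print(o["t"],o["tool_pos"])
cv2.imwrite("pics/w4.png",im)
import pickle;pickle.dump((o,d),open("w4.pkl","wb"))
cv2.imwrite("pics/c4.png",im[200:480,120:520])
E
```

```text
6.1 [0.55042768 0.01919163 0.16712062]
```

View pics/c4.png

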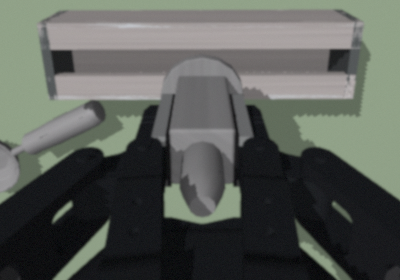

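The crop shows the slot visible left and right of the flange at image rows ~250–273, and the post centred along the rail. I'll fit the edges again in tool coordinates.

```bash
python3 - <<'E'
from h import *
import pickle;o,d=pickle.load(open("w4.pkl","rb"));W=cam("wrist",o)
g=cv2.GaussianBlur(cv2.cvtColor(cv2.imread("pics/w4.png"),cv2.COLOR_BGR2GRAY),(3,3),0).astype(float);gy=np.gradient(g,axis=0)
T=ctrl.camera_model("wrist")["tool_from_camera"]
def tz(p,z):
    v=T[:3,:3]@np.linalg.solve(W[0],[*p,1]);return (T[:3,3]+v*(z-T[2,3])/v[2])
z=o["tool_pos"][2]-.036
cols=list(range(200,270,3))+list(range(375,440,3));E=[]
for r0,r1,s in((240,258,-1),(264,284,1)):
    P=[]
    for c in cols:
        k=s*gy[r0:r1,c];i=k.argmax()
        P.append((c,r0+i+(.5*(k[i-1]-k[i+1])/(k[i-1]-2*k[i]+k[i+1]) if 0<i<len(k)-1 else 0)))
    P=np.array(P);f=np.polyfit(*P.T,1);r=abs(P[:,1]-np.polyval(f,P[:,0]));f=np.polyfit(*P[r<2].T,1)
    A,B=tz((200,np.polyval(f,200)),z),tz((440,np.polyval(f,440)),z);E.append((A,B));print(f,(r<2).mean(),A,B,"tilt",np.degrees(np.arctan2((B-A)[0],(B-A)[1])))
E=np.array(E);m=E[:,:,0].mean(0);print("slot x at y=0.0017",np.interp(.0017,E[:,:,1].mean(0),m),"width",np.diff(E[:,:,0].mean(1)))
col=g[245:300,323].astype(int);print(col.tolist())
for r in (256,257,258,259,260):print(r,tz((323,r),.084)[0]-.021,tz((323,r),.09)[0]-.021)
print("rail ends y",[tz(p,z)[1] for p in((160,220),(480,220),(170,299),(475,299))])
E
```

```text
[-3.57805058e-03  2.49960080e+02] 1.0 [ 0.00938178 -0.07526443  0.13112062] [0.00987998 0.07514072 0.13112062] tilt 0.18978606513050394
[-2.16506878e-03  2.75618521e+02] 1.0 [-0.00830203 -0.07726576  0.13112062] [-0.00801245  0.07708549  0.13112062] tilt 0.10749218405703322
slot x at y=0.0017 0.0007414125400783359 width [-0.01778812]
[162, 162, 159, 149, 133, 118, 110, 107, 105, 103, 103, 107, 117, 127, 134, 134, 133, 133, 133, 134, 134, 134, 134, 133, 134, 134, 134, 134, 133, 130, 124, 115, 108, 104, 103, 103, 103, 104, 103, 103, 103, 103, 103, 103, 103, 103, 103, 103, 103, 103, 103, 103, 102, 102, 103]
256 0.0014377441640081971 -0.0008047274865863353
257 0.0009215170589307008 -0.001341037935745571
258 0.00040426974252127587 -0.0018784082866268904
259 -0.00011400081255236519 -0.0024168416843381897
260 -0.0006332976456120097 -0.0029563412864432974
rail ends y [np.float64(-0.09750627205155081), np.float64(0.09752882983902653), np.float64(-0.09896938450382853), np.float64(0.1020475663564537)]
```

Emit:
apply_moves(
  rows=[0, 0, 0.01, 0, 0, 0, 0, 0, 0.02, 0, 0, 0, 0, 0, 0.03, 0, 0, 0, 0, 0, 0.037, 0, 0, 0, 0, 0, 0.044, 0, 0, 0, 0, 0, 0.05, 0, 0, 0, 0, 0, 0.05, 0, 0, 0],
)

```text
t: 6.85
tool_pos: [0.5493, 0.0192, 0.1353]
tool_rot: [-2.75, -1.518, 0.002]
contact_force: [-0.7, 0.6, -3.1]
opening: 0.0232
grip_force: 59.0
```

Emit:
apply_moves(
  rows=[0, 0, 0.005, 0, 0, 0, 0, 0, 0.009, 0, 0, 0, 0, 0, 0.012, 0, 0, 0, 0, 0, 0.014, 0, 0, 0, 0, 0, 0.0155, 0, 0, 0, 0, 0, 0.0155, 0, 0, 0, 0, 0, 0.0155, 0, 0, 0],
)

```text
t: 7.55
tool_pos: [0.5498, 0.0192, 0.1268]
tool_rot: [2.75, 1.518, 0.0]
contact_force: [-0.0, -0.4, -3.3]
opening: 0.0233
grip_force: 59.0
```

Emit:
apply_moves(
  rows=[0, 0, 0.001, 0, 0, 0, 0, 0, 0.002, 0, 0, 0, 0, 0, 0.002, 0, 0, 0, 0, 0, 0.002, 0, 0, 0],
)

```text
t: 7.95
tool_pos: [0.5499, 0.0192, 0.1261]
tool_rot: [2.75, 1.518, 0.0]
contact_force: [-3.4, -0.5, 2.2]
opening: 0.0233
grip_force: 59.6
```

Emit:
apply_moves(
  rows=[0, 0, 0.001, 0, 0, -0.04, 0, 0, 0.001, 0, 0, -0.12, 0, 0, 0.001, 0, 0, -0.2, 0, 0, 0.001, 0, 0, -0.28, 0, 0, 0.001, 0, 0, -0.36, 0, 0, 0.001, 0, 0, -0.44, 0, 0, 0.001, 0, 0, -0.52, 0, 0, 0.001, 0, 0, -0.6, 0, 0, 0.001, 0, 0, -0.68, 0, 0, 0.001, 0, 0, -0.76, 0, 0, 0.001, 0, 0, -0.84, 0, 0, 0.001, 0, 0, -0.92, 0, 0, 0.001, 0, 0, -0.97, 0, 0, 0.001, 0, 0, -1, 0, 0, 0.001, 0, 0, -1, 0, 0, 0.001, 0, 0, -1, 0, 0, 0.001, 0, 0, -1],
  grip_force=40,
)

```text
t: 9.65
tool_pos: [0.5508, 0.0195, 0.1261]
tool_rot: [0.871, 3.015, 0.002]
contact_force: [1.2, 3.0, 5.7]
opening: 0.0232
grip_force: 60.1
```

```bash
python3 -c "
from h import *
o=ctrl.get_obs();R=Rn.from_rotvec(o['tool_rot']).as_matrix();print(np.degrees(np.arctan2(R[1,0],R[0,0])),R[:,2],o['contact_force'],o['wrist_torque'])"
```

```text
147.7585830355437 [ 3.24583063e-03  3.91844201e-04 -9.99994656e-01] [1.17425133 3.00596515 5.71537138] [ 0.61692681 -0.06443453  0.020319  ]
```

Emit:
apply_moves(
  rows=[0, 0, 0, 0, 0, 0, 0, 0, 0, 0, 0, 0, 0, 0, 0, 0, 0, 0, 0, 0, 0, 0, 0, 0, 0, 0, 0, 0, 0, 0, 0, 0, 0, 0, 0, 0, 0, 0, 0, 0, 0, 0],
  grip=1,
)

```text
t: 10.35
tool_pos: [0.5497, 0.0192, 0.1249]
tool_rot: [0.871, 3.018, -0.0]
contact_force: [0.6, 0.6, 1.1]
opening: 0.0852
grip_force: 0.0
```

Emit:
apply_moves(
  rows=[0, 0, -0.03, 0, 0, 0, 0, 0, -0.08, 0, 0, 0, 0, 0, -0.15, 0, 0, 0, 0, 0, -0.2, 0, 0, 0, 0, 0, -0.24, 0, 0, 0, 0, 0, -0.25, 0, 0, 0, 0, 0, -0.25, 0, 0, 0, 0, 0, -0.25, 0, 0, 0],
)

```text
t: 11.15
tool_pos: [0.549, 0.0193, 0.273]
tool_rot: [-0.87, -3.016, 0.001]
contact_force: [0.1, -0.7, -1.4]
opening: 0.0851
grip_force: 0.0
```

```bash
python3 - <<'E'
from h import *
import pickle
o=ctrl.get_obs();im,d=ctrl.get_image("wrist");print(o["t"],o["tool_pos"]);pickle.dump((o,d),open("w5.pkl","wb"));cv2.imwrite("pics/w5.png",im)
s,_=ctrl.get_image("side");cv2.imwrite("pics/s5.png",s)
a=cv2.resize(im[130:350,220:420],(400,440),interpolation=cv2.INTER_CUBIC);b=cv2.resize(s[190:300,265:365],(400,440),interpolation=cv2.INTER_CUBIC)
cv2.imwrite("pics/c5.png",np.hstack([a,b]))
go([.463,-.245,.26],90)
E
```

```text
11.15 [0.54898372 0.01931092 0.27304608]
row [-0.1137, -0.449, 0.0214, -0.0021, -0.0012, 0.6423]
```

View pics/c5.png

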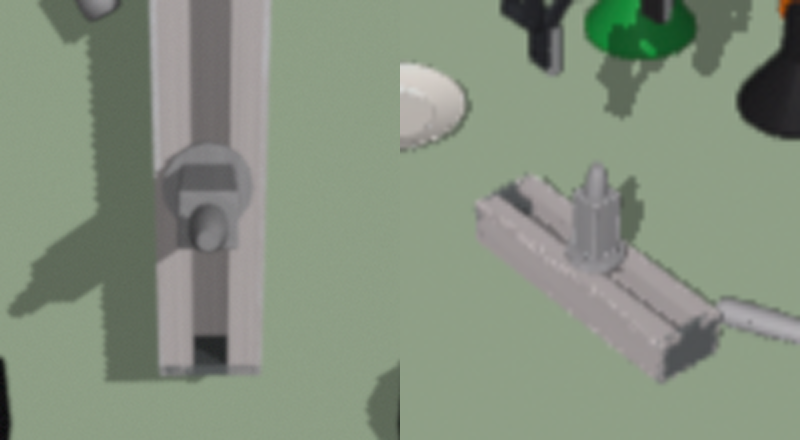

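The wrist and side crops show the post upright, its flange flat on the rail and its shank square to the slot, with the pin tip near wrist (323,243). Now on to the black funnel.

Emit:
apply_moves(
  rows=[-0.02, -0.05, 0, 0, 0, 0.08, -0.04, -0.13, 0, 0, 0, 0.18, -0.06, -0.21, 0.005, 0, 0, 0.27, -0.08, -0.29, 0.01, 0, 0, 0.36, -0.1, -0.37, 0.015, 0, 0, 0.45, -0.114, -0.42, 0.02, 0, 0, 0.54, -0.114, -0.449, 0.021, -0.002, -0.001, 0.62, -0.114, -0.449, 0.021, -0.002, -0.001, 0.642, -0.114, -0.449, 0.021, -0.002, -0.001, 0.642, -0.114, -0.449, 0.021, -0.002, -0.001, 0.642, -0.114, -0.449, 0.021, -0.002, -0.001, 0.642],
)

```text
t: 12.35
tool_pos: [0.4641, -0.2447, 0.2618]
tool_rot: [2.218, 2.222, 0.004]
contact_force: [-0.4, -0.6, 0.2]
opening: 0.0856
grip_force: 0.0
```

```bash
python3 - <<'E'
from h import *
import pickle
o=ctrl.get_obs();im,d=ctrl.get_image("wrist");print(o["t"],o["tool_pos"]);pickle.dump((o,d),open("w6.pkl","wb"));cv2.imwrite("pics/w6.png",im)
W=cam("wrist",o);print("post tip tri",end=" ")
o5,_=pickle.load(open("w5.pkl","rb"));W5=cam("wrist",o5);print(tri([W5,cam("side")],[(323.5,243),(314.3,232)]),onz(W5,(323.5,243),.114), "shank top",onz(W5,(324,240),.091))
print("exp spout top",proj(W,[.463,-.245,.092]),proj(W,[.463,-.245,0]))
E
```

```text
12.35 [ 0.46408918 -0.24468174  0.26180235]
post tip tri (array([0.54701149, 0.02261061, 0.11336931]), [np.float64(0.0004562550445136654), np.float64(0.00045625504451381183)]) [0.54636232 0.02270613 0.114     ] shank top [0.5509299  0.02038675 0.091     ]
exp spout top [319.02717522 243.68602404] [319.4818342 214.6428094]
```

View pics/w6.png

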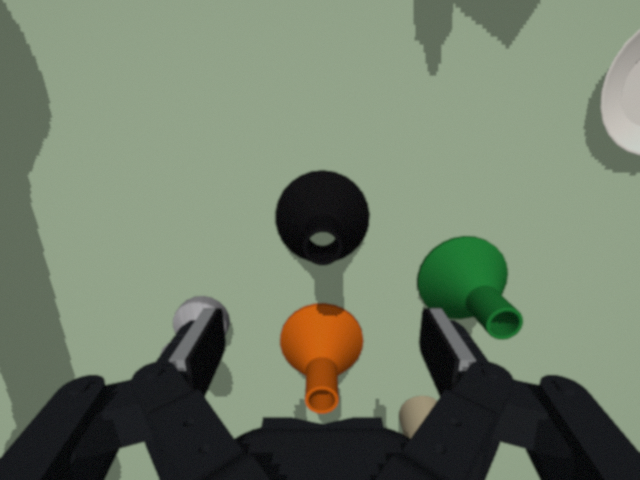

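The wrist view shows the black funnel between the fingers: spout top at ~(322,245), mouth circle at ~(322,217). The orange funnel (322,370) and green funnel (480,290) are clear of the finger path.

```bash
python3 - <<'E'
from h import *
import pickle
o,d=pickle.load(open("w6.pkl","rb"));W=cam("wrist",o);im=cv2.imread("pics/w6.png")
m=((im.max(2)<60)).astype(np.uint8);m[:,:250]=0;m[:,400:]=0;m[285:]=0
c=max(cv2.findContours(m,0,1)[0],key=cv2.contourArea);x,y,w,h=cv2.boundingRect(c);print(x,y,w,h)
print("mouth ctr",onz(W,(x+w/2-.5,217),.0),onz(W,(x+w/2,y),0)-[0,.047,0],onz(W,(x,217),0),onz(W,(x+w,217),0))
hole=((im[225:260,300:345].min(2)>70)).astype(np.uint8);n,l,s,cc=cv2.connectedComponentsWithStats(hole);print(s,cc)
print("spout top",onz(W,(322,243),.092),onz(W,(322,247),.092), tri([W,cam("side")],[(322,246),(365.8,192)]))
print([np.round(onz(W,(320,r),.0),4).tolist() for r in(170,263)])
E
```

```text
276 171 93 94
mouth ctr [ 0.46552186 -0.24741947  0.        ] [ 0.46593146 -0.24904241  0.        ] [ 0.41943893 -0.24745179  0.        ] [ 0.51264717 -0.24738642  0.        ]
[[   0    0   45   35 1354]
 [  11    8   23   12  212]
 [  41   33    4    2    5]
 [   0   34    4    1    4]] [[21.97341211 17.4549483 ]
 [22.06603774 13.37735849]
 [42.8        33.8       ]
 [ 1.5        34.        ]]
spout top [ 0.46520902 -0.24446194  0.092     ] [ 0.46521391 -0.24760368  0.092     ] (array([ 0.46484984, -0.24745268,  0.09039342]), [np.float64(0.00037890329924655493), np.float64(0.00037890329924651845)])
[[0.4635, -0.2011, 0.0], [0.4635, -0.2969, 0.0]]
```

```bash
python3 -c "
from h import *
go([.464,-.2475,.130],90)"
```

```text
row [-0.0047, -0.001, 0.22, 0.002, -0.0001, 0.0012]
```

Emit:
apply_moves(
  rows=[-0.004, -0.001, 0.04, 0.002, 0, 0.001, -0.0047, -0.001, 0.1, 0.002, 0, 0.001, -0.0047, -0.001, 0.15, 0.002, 0, 0.001, -0.0047, -0.001, 0.19, 0.002, 0, 0.001, -0.0047, -0.001, 0.213, 0.002, 0, 0.001, -0.0047, -0.001, 0.22, 0.002, 0, 0.001, -0.0047, -0.001, 0.22, 0.002, 0, 0.001, -0.0047, -0.001, 0.22, 0.002, 0, 0.001],
)

```text
t: 13.2
tool_pos: [0.4648, -0.2486, 0.1319]
tool_rot: [2.22, 2.218, 0.001]
contact_force: [-0.6, -0.2, 0.1]
opening: 0.0852
grip_force: 0.0
```

Emit:
apply_moves(
  rows=[0, 0, 0, 0, 0, 0, 0, 0, 0, 0, 0, 0, 0, 0, 0, 0, 0, 0, 0, 0, 0, 0, 0, 0, 0, 0, 0, 0, 0, 0, 0, 0, 0, 0, 0, 0, 0, 0, 0, 0, 0, 0, 0, 0, 0, 0, 0, 0],
  grip=0,
  grip_force=30,
)

```text
t: 14.0
tool_pos: [0.4642, -0.2483, 0.1309]
tool_rot: [2.222, 2.219, 0.0]
contact_force: [-0.2, 0.1, 4.8]
opening: 0.0292
grip_force: 30.8
```

Emit:
apply_moves(
  rows=[0, 0, -0.01, 0, 0, 0, 0, 0, -0.03, 0, 0, 0, 0, 0, -0.06, 0, 0, 0, 0, 0, -0.1, 0, 0, 0, 0, 0, -0.15, 0, 0, 0, 0, 0, -0.2, 0, 0, 0, 0, 0, -0.235, 0, 0, 0, 0, 0, -0.25, 0, 0, 0, 0, 0, -0.25, 0, 0, 0],
)

```text
t: 14.9
tool_pos: [0.4642, -0.2483, 0.2821]
tool_rot: [2.22, 2.218, 0.001]
contact_force: [-0.0, -0.6, -0.0]
opening: 0.0292
grip_force: 30.2
```

```bash
python3 -c "
from h import *
go([.550,.019,.28],90)"
```

```text
row [0.4456, 0.1425, 0.003, 0.0018, 0.0012, -0.0006]
```

Emit:
apply_moves(
  rows=[0.02, 0.006, 0, 0, 0, 0, 0.06, 0.02, 0, 0, 0, 0, 0.12, 0.038, 0, 0, 0, 0, 0.18, 0.058, 0, 0, 0, 0, 0.24, 0.077, 0, 0, 0, 0, 0.3, 0.096, 0, 0, 0, 0, 0.36, 0.115, 0, 0, 0, 0, 0.41, 0.131, 0, 0, 0, 0, 0.435, 0.14, 0, 0, 0, 0, 0.4456, 0.1425, 0.002, 0.001, 0.001, 0, 0.4456, 0.1425, 0.002, 0.001, 0.001, 0, 0.4456, 0.1425, 0.002, 0.001, 0.001, 0],
)

```text
t: 16.1
tool_pos: [0.5493, 0.0185, 0.2786]
tool_rot: [-2.222, -2.218, 0.001]
contact_force: [-0.1, -0.0, -0.7]
opening: 0.0291
grip_force: 30.2
```

```bash
python3 - <<'E'
from h import *
import pickle
o=ctrl.get_obs();im,d=ctrl.get_image("wrist");print(o["t"],o["tool_pos"]);pickle.dump((o,d),open("w7.pkl","wb"));cv2.imwrite("pics/w7.png",im)
s,_=ctrl.get_image("side");cv2.imwrite("pics/s7.png",s)
S=cam("side");X=o["tool_pos"];print("side: mouth ctr",proj(S,X-[0,0,.132]),"pin tip",proj(S,[.55,.0198,.114]),"spout",proj(S,X-[0,0,.056]))
a=cv2.resize(im[200:480,180:460],(400,400));b=cv2.resize(s[160:280,255:375],(400,400),interpolation=cv2.INTER_CUBIC)
cv2.imwrite("pics/c7.png",np.hstack([a,b]))
E
```

```text
16.1 [0.54927798 0.01848731 0.2785935 ]
side: mouth ctr [314.32345174 221.120004  ] pin tip [313.70753098 231.05736021] spout [314.85660211 197.39458603]
```

View pics/c7.png

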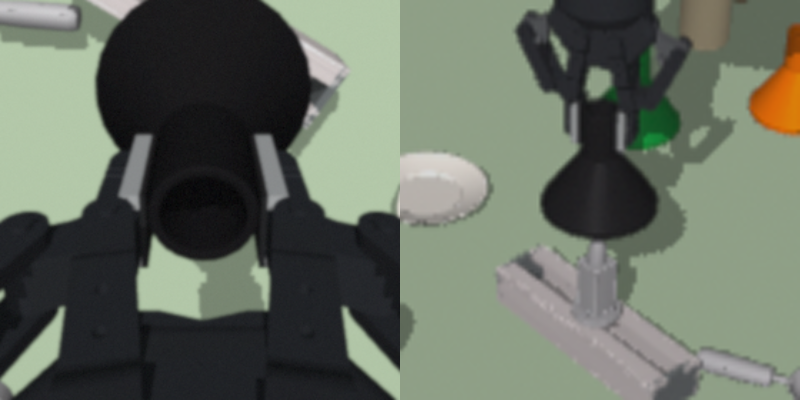

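The side crop shows the funnel straight above the pin (funnel axis and pin both at crop column ~598). I'll lower it in stages.

Emit:
apply_moves(
  rows=[0.001, 0.001, 0.015, 0, 0, 0, 0.001, 0.001, 0.045, 0, 0, 0, 0.001, 0.001, 0.075, 0, 0, 0, 0.001, 0.001, 0.1, 0, 0, 0, 0.001, 0.001, 0.115, 0, 0, 0, 0.001, 0.001, 0.125, 0, 0, 0, 0.001, 0.001, 0.135, 0, 0, 0, 0.001, 0.001, 0.14, 0, 0, 0, 0.001, 0.001, 0.14, 0, 0, 0],
)

```text
t: 17.1
tool_pos: [0.5502, 0.02, 0.1951]
tool_rot: [-2.221, -2.219, -0.0]
contact_force: [-0.8, 0.4, -1.8]
opening: 0.0294
grip_force: 30.2
```

Emit:
apply_moves(
  rows=[0, 0, 0.004, 0, 0, 0, 0, 0, 0.008, 0, 0, 0, 0, 0, 0.012, 0, 0, 0, 0, 0, 0.016, 0, 0, 0, 0, 0, 0.02, 0, 0, 0, 0, 0, 0.02, 0, 0, 0, 0, 0, 0.02, 0, 0, 0],
)

```text
t: 17.8
tool_pos: [0.5501, 0.02, 0.1831]
tool_rot: [-2.221, -2.219, -0.0]
contact_force: [0.7, 0.1, -0.5]
opening: 0.029
grip_force: 30.2
```

No contact, so the pin is in the spout. Down to about 0.177 and feel for the seat.

Emit:
apply_moves(
  rows=[0, 0, 0.003, 0, 0, 0, 0, 0, 0.006, 0, 0, 0, 0, 0, 0.008, 0, 0, 0, 0, 0, 0.009, 0, 0, 0, 0, 0, 0.009, 0, 0, 0],
)

```text
t: 18.3
tool_pos: [0.5503, 0.0198, 0.1781]
tool_rot: [-2.222, -2.22, -0.0]
contact_force: [-0.3, -1.3, -0.2]
opening: 0.0293
grip_force: 30.4
```

Emit:
apply_moves(
  rows=[0, 0, 0.001, 0, 0, 0, 0, 0, 0.002, 0, 0, 0, 0, 0, 0.002, 0, 0, 0, 0, 0, 0.002, 0, 0, 0],
)

```text
t: 18.7
tool_pos: [0.5505, 0.0197, 0.1772]
tool_rot: [-2.222, -2.22, -0.001]
contact_force: [-1.9, -2.7, 5.0]
opening: 0.0289
grip_force: 30.9
```

Emit:
apply_moves(
  rows=[0, 0, 0.001, 0, 0, 0, 0, 0, 0.001, 0, 0, 0, 0, 0, 0.001, 0, 0, 0],
)

```text
t: 19.0
tool_pos: [0.5505, 0.0197, 0.1769]
tool_rot: [-2.222, -2.22, -0.0]
contact_force: [-1.0, -2.7, 6.4]
opening: 0.0291
grip_force: 31.1
```

Emit:
apply_moves(
  rows=[0, 0, 0, 0, 0, 0, 0, 0, 0, 0, 0, 0, 0, 0, 0, 0, 0, 0, 0, 0, 0, 0, 0, 0, 0, 0, 0, 0, 0, 0, 0, 0, 0, 0, 0, 0, 0, 0, 0, 0, 0, 0],
  grip=0.8,
)

```text
t: 19.7
tool_pos: [0.5501, 0.02, 0.1759]
tool_rot: [-2.221, -2.219, -0.0]
contact_force: [-0.9, -0.4, -0.1]
opening: 0.0684
grip_force: 0.0
```

Emit:
apply_moves(
  rows=[0, 0, -0.02, 0, 0, 0, 0, 0, -0.06, 0, 0, 0, 0, 0, -0.12, 0, 0, 0, 0, 0, -0.18, 0, 0, 0, 0, 0, -0.22, 0, 0, 0, 0, 0, -0.24, 0, 0, 0, 0, 0, -0.24, 0, 0, 0, 0, 0, -0.24, 0, 0, 0],
)

```text
t: 20.5
tool_pos: [0.5499, 0.0199, 0.3189]
tool_rot: [-2.221, -2.218, 0.001]
contact_force: [-0.5, 0.5, -0.8]
opening: 0.0682
grip_force: 0.0
```

```bash
python3 - <<'E'
from h import *
import pickle
o=ctrl.get_obs();im,d=ctrl.get_image("wrist");print(o["t"],o["tool_pos"]);cv2.imwrite("pics/w8.png",im)
s,_=ctrl.get_image("side");cv2.imwrite("pics/s8.png",s)
S=cam("side");W=cam("wrist",o);
for z in(.046,.138):print(z,"side",proj(S,[.55,.0198,z]),"wrist",proj(W,[.55,.0198,z]))
a=cv2.resize(im[120:360,200:440],(400,400),interpolation=cv2.INTER_CUBIC);b=cv2.resize(s[190:290,265:365],(400,400),interpolation=cv2.INTER_CUBIC)
cv2.imwrite("pics/c8.png",np.hstack([a,b]))
E
```

```text
20.5 [0.54986755 0.01985674 0.31891412]
0.046 side [313.28215581 250.47578121] wrist [322.15438511 212.15660804]
0.138 side [313.86357278 223.93403622] wrist [321.95292017 239.08426685]
```

View pics/c8.png

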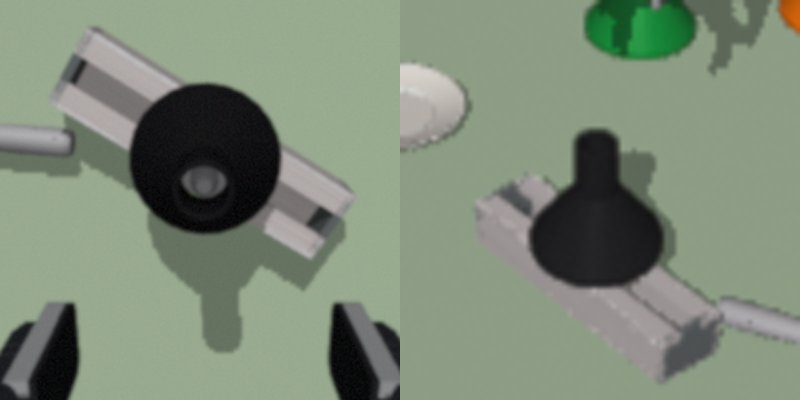

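The wrist crop shows the pin centred inside the spout at (205,182). In the side crop the funnel stands straight, with its spout top at side pixel (314,224) against a predicted (314,224) for fully seated. I'm handing it in.

```bash
python3 -c "
from station import ctrl
print(ctrl.finish_job())"
```

```text
the job is handed in; nothing more can be done
None
```

The job is handed in at about 20.6 s: the post is locked square across in the rail, and the black funnel hangs on it straight and fully down, with the pin inside its spout.

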